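# Stack the stepped terracotta herb planter

## Task

Build the zigzag herb planter on the broad terracotta base trough that carries the aluminium tag holder. Set the white-rimmed trough on the base's lip, parallel to it and centred across it, but shifted about 4 cm lengthwise away from the tag holder; then set the blue-rimmed trough on the white one's lip, shifted about 4 cm back the other way so that it stands straight above the base. Put each down gently without dropping it, and leave the plain unglazed spare trough where it is.

Things in the scene. Friction and masses are not known exactly. Their poses are not given: they have to be found in the camera images.
- base: Broad plain terracotta trough fixed to the ledge: 76 mm wide (x), 170 mm long (y), 60 mm high (z), open on top, its rim a flat lip 23 mm wide all round (the lip's top is 60 mm above the origin). Origin: centre of the underside; z up, y along its length. A 40 mm wide aluminium tag holder with a paper tag is clipped to its -y end, reaching 109 mm from the origin in -y and 71 mm up; so +y points away from the tag holder. It may be turned any way about the vertical.
- white: Terracotta trough with a white-glazed rim, goes in the middle. 58 mm wide (x), 150 mm long (y), 48 mm high (z), 260 to 460 g, open on top with straight upright sides and a flat underside; walls 8 mm, the rim turned inward as a flat lip 14 mm wide. Stands loose and upright on the ledge. Origin: centre of the underside; z up, y along its length; both ends are alike.
- blue: Terracotta trough with a blue rim, goes on top. 58 mm wide (x), 150 mm long (y), 48 mm high (z), 260 to 460 g, open on top with straight upright sides and a flat underside; walls 8 mm, the rim turned inward as a flat lip 14 mm wide. Stands loose and upright on the ledge. Origin: centre of the underside; z up, y along its length; both ends are alike.
- spare: Spare terracotta trough with a plain unglazed terracotta rim, narrower than the base and without tag holder; to be left alone. 58 mm wide (x), 150 mm long (y), 48 mm high (z), 260 to 460 g, open on top with straight upright sides and a flat underside; walls 8 mm, the rim turned inward as a flat lip 14 mm wide. Stands loose and upright on the ledge. Origin: centre of the underside; z up, y along its length; both ends are alike.
Not all that is in view belongs to the job. What is shaped like the white but purple is not meant. Leave any yellow look-alike of the base alone.

How it is judged:
By the outcome, as a careful person would: the job done as asked, in the order asked, and still so for the second after the job is handed in, with the robot touching nothing.
It also fails if it takes over 58 s, if anything falls off the work surface, if the arm or the gripper's body presses on something with over 40 N, if the wrist force passes 120 N, or if a joint passes its speed limit or range.

## Robot

A 6-joint arm with a two-finger parallel gripper is mounted at the origin on the work surface. World frame = base frame: x ahead of the robot, y to its left, z up, the work surface at z = 0. Lengths are in mm, angles in degrees, forces in N, time in s.
With the tool pointing down it reaches from about 350 to 850 mm from the base axis. Payload 8.1 kg.
Tool frame: the origin (TCP) lies midway between the tips of the shut fingers; the grasp point (between the pads) lies 19 mm behind it (r.pinch_z is the distance from the TCP to the grasp point, in mm); z points along the fingers, y is the line along which they close (so a half turn about z gives the same grasp; the last joint's range is limited). The gripper opens to 85 mm and grips with 20 to 120 N. Pads are 22 mm wide; open, the fingers measure 114 mm over their backs; the gripper's body (76 mm by 85 mm) begins 54 mm behind the grasp point. The pads swing forward as they close: fully open they stand 13 mm farther back than shut.
Start: joints at [62.2, 7.471, 85.268, -0, 87.261, -4.893], TCP at [233.52, 552.697, 231.292] pointing down, gripper open.
Joint ranges: [-169.43, 169.43], [-51.17, 129.36], [1.28, 143.12], [-76.62, 256.62], [0, 156.53], [-152.29, 152.29]. Speed limits (degrees/s): [136.94, 136.94, 159.86, 180, 180, 180].

## Interface

Orientations are given as [roll, pitch, yaw] about the fixed x, y, z axes, in that order (R = Rz(yaw) Ry(pitch) Rx(roll)).
In Python, from bench import sensors, optics, job, r gives the robot as it stands.
- The arm moves only by the tool play_rows, never from a script. Its argument "motion" is a list that holds one entry, the list of rows, each a list of 6 numbers: the shift along the tool's x, y, z in cm, then the turn, a rotation vector about the tool's x, y, z in degrees. In form: [[[x, y, z, ax, ay, az], ...]]. A call has 1 to 5 rows; each row is the pose to reach, as a shift and turn from the pose commanded when the call began, along the tool's axes at that moment; what a row does not reach only later rows make up. A row lasts 1/10 s, in which the tool goes at most 50 mm and 8.59 degrees, less where a joint would pass 70% of its speed; a pose out of reach is approached as far as the arm can. A call with a gripper value outside its range is refused whole. "jaw" is the opening, from 0 (shut) to 1 (fully open), set as the call begins (left out, the last holds). The fingers move at their own pace and stop on an object; "squeeze" is the grip in N (left out, the last holds). Time passes only in rows, so rows that repeat a pose let the fingers close. It gives the time, the measured TCP pose, the force, the opening and the grip force at its end, in the units of the state.
- sensors.sense(): the state, without advancing time (a new reading comes with each control period).
- optics.snapshot(name): name is "scene" or "top" or "wrist"; returns a dict with "pixels" (400x640x3 uint8, red, green, blue), "mtx" (3x3 intrinsics, pixels), "k1" (the pictures are not rectified: a ray, as slopes to the right and down, at radius r is drawn at 1 + k1 r^2 times it, then the intrinsics apply), "R" (3x3) and "t" (3): a world point X has camera coordinates R X + t; the wrist camera has in their place "T_tool_cam" (4x4, takes a point from camera to tool coordinates, whose origin is the TCP and whose axes are the flange's). Camera axes: x right, y down, z forward; pixel columns grow to the right and rows downward; lengths in mm; the calibration is good to about 2 mm. A picture is of the moment at which its call begins: read the wrist's pose just before it. There is no depth.
- job.hand_in(): hands the job in; it is judged then, once.
The state is a dict: "time": time; "joint_pos": joint angles; "qd": joint speeds; "joint_efforts": joint torques, N m; "tool_pos": TCP position; "tcp_rot": TCP orientation; "ft_force": force on the tool from outside, world axes, zero at the start; "wrist_torque": the same for the moment, N m; "finger_gap": finger opening in mm; "grip_force": force on a finger pad.
Only numpy, scipy, OpenCV 4.12 (cv2) and the standard library are available. Lean on these libraries where they do the work, as an engineer would, in place of code of your own. Each camera call takes 0.05 s, during which the arm holds its last target. There are 200 camera calls.

## Working session

There is one attempt and no reset: what is moved stays moved. The work goes in short steps, Python scripts to look and compute and a tool call to move; the robot and the scene stay as the last step left them, time stands still between calls to the robot, and variables do not carry over. Pictures are saved under pics/ and viewed, at most 10 in all, crops included, and the job is handed in when it is done.

Besides the shell and the picture viewer there is one more tool, called after "Call:" by a JSON object that holds its "api" and its "payload". play_rows: Moves the arm, as the interface text tells. Its arguments: {"type":"object","properties":{"motion":{"type":"array","items":{"type":"array","items":{"type":"array","items":{"type":"number"}}}},"jaw":{"type":"number"},"squeeze":{"type":"number"}},"required":["motion"]}

```bash
mkdir -p pics; ls; python3 - <<'E'
from bench import sensors, optics, job, r
import cv2
for n in ("scene","top"):
    s=optics.snapshot(n); cv2.imwrite(f"pics/{n}0.png",s["pixels"][:,:,::-1]); print(n,s["mtx"],s["k1"],s["R"],s["t"])
print(sensors.sense(), r.pinch_z)
E
```

```text
pics
scene [[377.51587086   0.         314.64013798]
 [  0.         377.51587086 196.0559483 ]
 [  0.           0.           1.        ]] -0.017958721803145113 [[-0.65244821  0.75759961 -0.01881939]
 [ 0.52507402  0.43401081 -0.73207369]
 [-0.54645093 -0.48752174 -0.68096545]] [ 304.94940089 -220.38899118 1274.79605672]
top [[364.30532437   0.         318.24780972]
 [  0.         364.30532437 195.08814105]
 [  0.           0.           1.        ]] 0.025502643872903547 [[ 1.48941647e-03 -9.99994260e-01 -3.04330761e-03]
 [-9.84967029e-01 -9.41330931e-04 -1.72739880e-01]
 [ 1.72736024e-01  3.25483928e-03 -9.84962777e-01]] [ 11.54675448 500.25092413 846.8180193 ]
{'time': 0.1, 'joint_pos': array([ 6.21975162e+01,  7.51374700e+00,  8.53232786e+01, -6.38847618e-05,
        8.72597650e+01, -4.89492877e+00]), 'qd': array([-0.06558004, -0.18893248, -0.10370625,  0.02234804,  0.02708894,
       -0.0204369 ]), 'joint_efforts': array([ 1.17812539e-03, -5.70946097e+01, -5.01947236e+01, -1.32383402e-04,
        7.92938255e-03,  3.75811953e-05]), 'tool_pos': array([233.31655964, 552.24799994, 230.3161011 ]), 'tcp_rot': array([-1.79903557e+02, -8.19544349e-03,  1.57092441e+02]), 'ft_force': array([0.63046927, 0.30559865, 0.65233019]), 'wrist_torque': array([ 0.00196844, -0.0019536 ,  0.02229752]), 'grip_force': 0.0, 'finger_gap': 85.24990536281541} 18.700000000000003
```

View pics/top0.png

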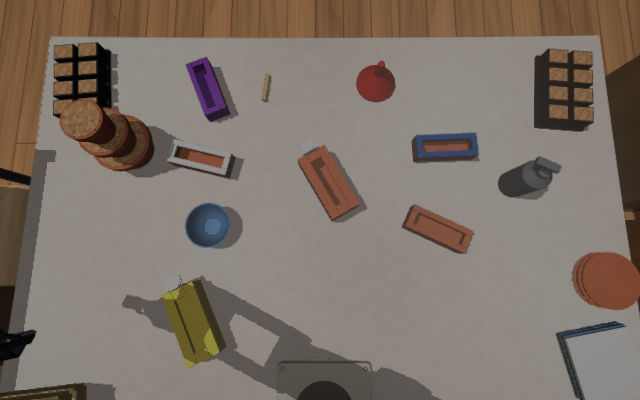

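View pics/scene0.png

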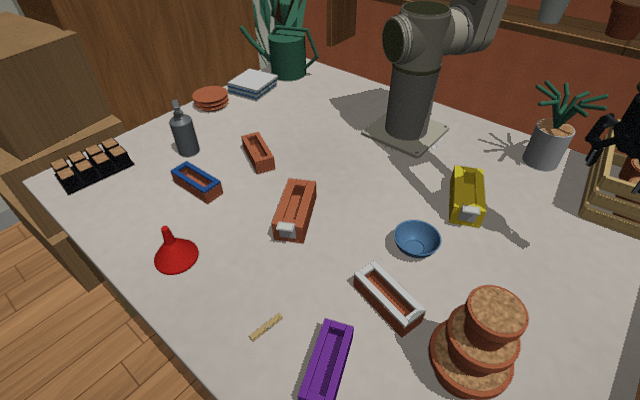

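The top view shows the base at (330,182) with its tag holder at (308,148), the white-rimmed trough at (202,158), the blue-rimmed one at (445,147) and the plain spare at (438,228). The decoys are purple at (208,88) and yellow at (192,322). The base is the broad terracotta trough with the tag. The spare is narrower and has no tag. I'll measure these and confirm them in a crop.

```bash
cat > h.py <<'E'
import numpy as np, cv2
from bench import sensors, optics, job, r
from scipy.spatial.transform import Rotation as Ro
def cam(s, st=None):
    """R,t of world->camera"""
    if "R" in s: return s["R"], np.array(s["t"])
    T=np.array(s["T_tool_cam"]); Rw=Ro.from_euler("xyz",st["tcp_rot"],degrees=True).as_matrix()
    Rc=Rw@T[:3,:3]; c=Rw@T[:3,3]+st["tool_pos"]
    return Rc.T, -Rc.T@c
def cast(s,R,t,px,z):
    d=cv2.undistortPoints(np.float64(px).reshape(-1,1,2),s["mtx"],np.array([s["k1"],0,0,0.]),).reshape(-1,2)
    d=np.c_[d,np.ones(len(d))]@R; c=-R.T@t
    return (c+d*((z-c[2])/d[:,2])[:,None])[:,:2]
def masks(img):
    h=cv2.cvtColor(img,cv2.COLOR_RGB2HSV); H,S,V=[h[...,i].astype(int) for i in range(3)]
    return dict(blue=(H>105)&(H<125)&(S>110), white=(S<25)&(V>190), terra=((H<12)|(H>174))&(S>90)&(V>60), H=h)
def rect(pts):
    (c,wh,a)=cv2.minAreaRect(np.float32(pts)); 
    if wh[0]<wh[1]: a+=90; wh=wh[::-1]
    return np.round(c,1),np.round(wh,1),round((a+90)%180-90,1)   # a: direction of long side
E
python3 - <<'E'
from h import *
s=optics.snapshot("top"); im=s["pixels"]; R,t=cam(s); h=cv2.cvtColor(im,cv2.COLOR_RGB2HSV)
for n,p in dict(whiterim=(172,150),wr2=(205,145),bg=(250,150),blue=(450,136),blue2=(417,147),blside=(450,158),baselip=(308,165),base2=(345,180),side=(340,218),tag=(308,148)).items(): print(n,h[p[1],p[0]])
m=masks(im)
for n,(x0,y0,x1,y1),z in (("blue",(400,120,490,172),48),("white",(160,130,245,185),48),("terra",(285,135,370,230),60),("terra",(395,195,485,260),48)):
    k=np.zeros(im.shape[:2],np.uint8); k[y0:y1,x0:x1]=m[n][y0:y1,x0:x1]
    c=max(cv2.findContours(k,0,1)[0],key=cv2.contourArea); print(n,cv2.contourArea(c),rect(cast(s,R,t,c,z)))
c=im[110:270,150:500,::-1]; cv2.imwrite("pics/crop.png",cv2.resize(c,None,fx=2.28,fy=2.28,interpolation=2))
E
```

```text
whiterim [ 48  13 100]
wr2 [ 16  23 145]
bg [ 15  25 145]
blue [110 125 106]
blue2 [109 127 114]
blside [ 8 74 62]
baselip [  8 136 131]
base2 [  8 120 128]
side [13 32 95]
tag [ 10   5 142]
blue 1171.0 (array([ 626.7, -305.6]), array([146.9,  54.2]), -87.6)Traceback (most recent call last):
  File "<stdin>", line 7, in <module>
ValueError: max() iterable argument is empty
```

```bash
python3 - <<'E'
from h import *
s=optics.snapshot("top"); im=s["pixels"]; R,t=cam(s); h=cv2.cvtColor(im,cv2.COLOR_RGB2HSV)
print([h[y,x].tolist() for x,y in ((200,148),(200,147),(203,150),(225,170),(230,157),(232,165),(195,168),(176,145))])
m=masks(im); H,S,V=[h[...,i].astype(int) for i in range(3)]
m["white"]=(S<16)&(V>135)
m["terra"]=((H<12)|(H>174))&(S>90)&(V>50); print([h[y,x].tolist() for x,y in ((320,198),(325,205),(350,170),(340,215))])
for n,(x0,y0,x1,y1),z in (("blue",(400,120,490,172),48),("white",(160,130,245,185),48),("terra",(285,135,370,230),60),("terra",(395,195,485,260),48)):
    k=np.zeros(im.shape[:2],np.uint8); k[y0:y1,x0:x1]=m[n][y0:y1,x0:x1]
    cs=cv2.findContours(k,0,1)[0]
    if cs: c=max(cs,key=cv2.contourArea); print(n,cv2.contourArea(c),rect(cast(s,R,t,c,z)))
c=im[110:270,150:500,::-1]; cv2.imwrite("pics/crop.png",cv2.resize(c,None,fx=2.28,fy=2.28,interpolation=2))
E
```

```text
[[15, 4, 145], [15, 4, 145], [15, 4, 145], [15, 4, 139], [30, 15, 86], [9, 83, 49], [11, 75, 68], [15, 4, 144]]
[[8, 129, 105], [9, 136, 131], [14, 27, 144], [8, 74, 62]]
blue 1170.0 (array([ 626.7, -305.6]), array([146.9,  54.2]), -87.6)
white 1184.0 (array([597.7, 308.3]), array([146.8,  56.8]), 76.2)
terra 2168.0 (array([531.3, -10.3]), array([170.8,  78.7]), 29.9)
terra 1526.0 (array([ 418.7, -271.7]), array([155.9,  62.3]), 64.8)
```

View pics/crop.png

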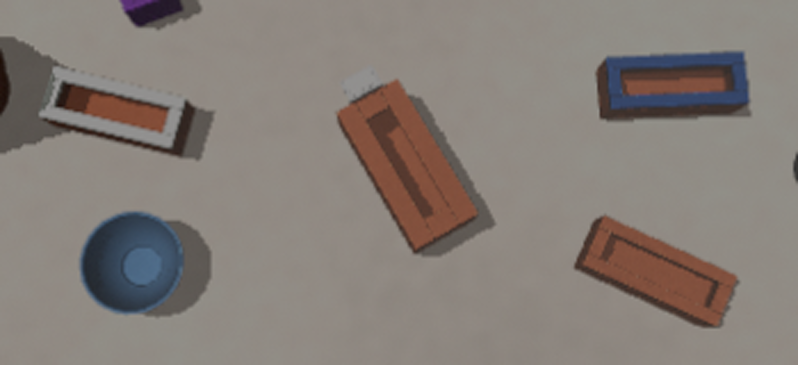

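The crop confirms all of them: white rim at (115,105), base with tag at (405,165), blue rim at (675,85), and the plain spare at (655,270). The sizes match too. Next I'll move over the white trough.

Call:
{"api": "play_rows", "payload": {"motion": [[[-4.3,-0.83,0.3,0,0,8],[-8.6,-1.66,0.6,0,0,16],[-12.9,-2.5,0.9,0,0,24],[-17.2,-3.3,1.2,0,0,32],[-21.5,-4.15,1.5,0,0,40]]], "jaw": 1}}

```text
time: 0.7
tool_pos: [416.6, 429.6, 216.1]
tcp_rot: [-180.0, -0.0, 116.8]
ft_force: [0.3, 0.6, -0.4]
finger_gap: 85.4
grip_force: 0.0
```

```bash
cat >> h.py <<'E'
def delta(xyz,yaw):
    """tool-frame shift (cm) and turn (deg) to reach TCP xyz, pointing down, tool x at yaw; yaw taken nearest mod 180"""
    st=sensors.sense(); Rw=Ro.from_euler("xyz",st["tcp_rot"],degrees=True)
    y0=st["tcp_rot"][2]; yaw=y0+(yaw-y0+90)%180-90
    sh=Rw.inv().apply(np.array(xyz)-st["tool_pos"])/10
    rv=(Rw.inv()*Ro.from_euler("xyz",[180,0,yaw],degrees=True)).as_rotvec(degrees=True)
    print("t",round(st["time"],2),"pos",st["tool_pos"].round(1),st["tcp_rot"].round(1),"F",st["ft_force"].round(1),"gap",round(st["finger_gap"],1),round(st["grip_force"],1),"-> shift",sh.round(2),"turn",rv.round(1))
E
python3 -c "
from h import *
delta((597.7,308.3,190),76.2)
s=optics.snapshot('wrist'); print(s['T_tool_cam'],s['mtx'])"
```

```text
t 0.7 pos [416.6 429.6 216.1] [-180.    -0.   116.8] F [ 0.3  0.6 -0.4] gap 85.4 0.0 -> shift [-18.99  10.7    2.6 ] turn [-0.   0.  40.6]
[[-9.28849593e-04 -9.44718539e-01 -3.27881104e-01  8.46594830e+01]
 [ 9.99999524e-01 -7.79050984e-04 -5.88217009e-04 -8.87401223e-01]
 [ 3.00263417e-04 -3.27881494e-01  9.44718813e-01 -1.43141124e+02]
 [ 0.00000000e+00  0.00000000e+00  0.00000000e+00  1.00000000e+00]] [[276.87065087   0.         319.89781466]
 [  0.         276.87065087 197.59966605]
 [  0.           0.           1.        ]]
```

Call:
{"api": "play_rows", "payload": {"motion": [[[-3.8,2.14,0.5,0,0,8.1],[-7.6,4.28,1.0,0,0,16.2],[-11.4,6.42,1.5,0,0,24.3],[-15.2,8.56,2.0,0,0,32.4],[-19.0,10.7,2.6,0,0,40.6]]]}}

```text
time: 1.25
tool_pos: [598.4, 309.4, 190.0]
tcp_rot: [-180.0, -0.0, 76.2]
ft_force: [0.7, 0.9, 0.5]
finger_gap: 85.8
grip_force: 0.0
```

Call:
{"api": "play_rows", "payload": {"motion": [[[0,0,0,0,0,0],[0,0,0,0,0,0]]]}}

```text
time: 1.45
tool_pos: [597.5, 309.4, 189.2]
tcp_rot: [-179.9, 0.0, 76.4]
ft_force: [0.2, 0.6, -0.8]
finger_gap: 85.2
grip_force: 0.0
```

```bash
python3 - <<'E'
from h import *
delta((597.7,308.3,190),76.2)
st=sensors.sense(); s=optics.snapshot("wrist"); im=s["pixels"]; R,t=cam(s,st); h=cv2.cvtColor(im,cv2.COLOR_RGB2HSV); H,S,V=[h[...,i].astype(int) for i in range(3)]
k=((S<14)&(V>120)).astype(np.uint8)
k=cv2.morphologyEx(k,cv2.MORPH_OPEN,np.ones((3,3)))
for c in sorted(cv2.findContours(k,0,1)[0],key=cv2.contourArea)[-3:]: print(cv2.contourArea(c),c.reshape(-1,2).min(0),c.reshape(-1,2).max(0),rect(cast(s,R,t,c,48)))
cv2.imwrite("pics/w1.png",im[:,:,::-1])
E
```

```text
t 1.45 pos [597.5 309.4 189.2] [-179.9    0.    76.4] F [ 0.2  0.6 -0.8] gap 85.2 0.0 -> shift [-0.1   0.05 -0.08] turn [-0.1  0.   0.2]
116.5 [305 120] [332 127] (array([610. , 371.7]), array([27. ,  6.8]), -13.6)
372.5 [ 25 211] [ 54 239] (array([259.3, 339.7]), array([37.1, 20.7]), -65.8)
3095.5 [290 115] [346 247] (array([593.8, 308.3]), array([147.5,  57.4]), 76.1)
```

View pics/w1.png

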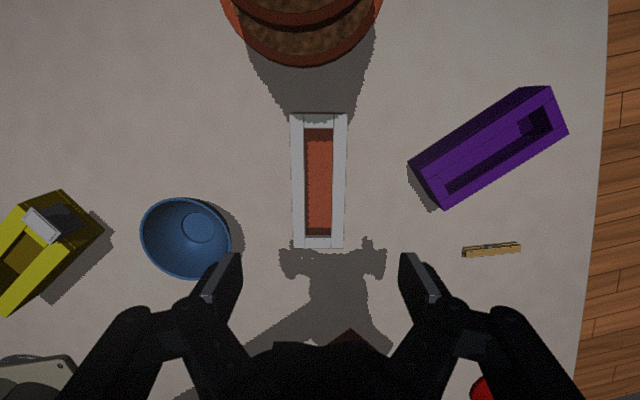

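The wrist view shows the white rim at (318,180), centred between the open fingers, with clear space around it. It agrees with the top view to about 3 mm. I'll descend and grip.

Call:
{"api": "play_rows", "payload": {"motion": [[[-0.17,-0.24,3.5,0,0,0],[-0.17,-0.24,7.0,0,0,0],[-0.17,-0.24,10.5,0,0,0],[-0.17,-0.24,13.5,0,0,0],[-0.17,-0.24,15.5,0,0,0]]]}}

```text
time: 2.0
tool_pos: [591.8, 310.3, 32.8]
tcp_rot: [-179.9, 0.1, 76.7]
ft_force: [-0.5, 0.5, 0.4]
finger_gap: 85.4
grip_force: 0.0
```

Call:
{"api": "play_rows", "payload": {"motion": [[[0,0,0.9,0,0,0],[0,0,1.6,0,0,0],[0,0,2.2,0,0,0],[0,0,2.2,0,0,0]]]}}

```text
time: 2.4
tool_pos: [594.6, 309.7, 13.7]
tcp_rot: [180.0, -0.0, 76.5]
ft_force: [0.2, 1.1, -0.3]
finger_gap: 85.7
grip_force: 0.0
```

Call:
{"api": "play_rows", "payload": {"motion": [[[0,0,0,0,0,0],[0,0,0,0,0,0],[0,0,0,0,0,0],[0,0,0,0,0,0],[0,0,0,0,0,0]]], "jaw": 0, "squeeze": 45}}

```text
time: 2.9
tool_pos: [595.4, 309.6, 14.6]
tcp_rot: [179.9, -0.1, 76.5]
ft_force: [-0.9, -1.1, 6.5]
finger_gap: 57.6
grip_force: 50.7
```

Call:
{"api": "play_rows", "payload": {"motion": [[[0,0,0,0,0,0],[0,0,0,0,0,0],[0,0,0,0,0,0]]]}}

```text
time: 3.2
tool_pos: [595.4, 309.6, 14.6]
tcp_rot: [179.9, -0.1, 76.5]
ft_force: [-0.4, -0.6, 6.5]
finger_gap: 57.4
grip_force: 50.7
```

Call:
{"api": "play_rows", "payload": {"motion": [[[0,0,-0.5,0,0,0],[0,0,-2,0,0,0],[0,0,-5,0,0,0],[0,0,-9,0,0,0],[0,0,-13,0,0,0]]]}}

```text
time: 3.7
tool_pos: [593.5, 308.9, 144.3]
tcp_rot: [-179.9, 0.1, 76.5]
ft_force: [1.1, 0.2, -3.6]
finger_gap: 57.1
grip_force: 49.7
```

Call:
{"api": "play_rows", "payload": {"motion": [[[0,0,-2.5,0,0,0],[-3,-1.3,-4,0,0,0],[-7,-3.1,-4.5,0,0,0],[-11,-4.9,-4.5,0,0,0],[-15,-6.7,-4.5,0,0,0]]]}}

```text
time: 4.2
tool_pos: [493.0, 177.9, 189.0]
tcp_rot: [180.0, -0.0, 76.5]
ft_force: [0.4, -0.9, -2.9]
finger_gap: 57.8
grip_force: 50.1
```

Call:
{"api": "play_rows", "payload": {"motion": [[[-3,-1.3,0,0,0,7],[-6,-2.6,0,0,0,15],[-8.5,-3.8,0,0,0,23],[-10,-4.4,0,0,0,31],[-10.2,-4.5,0,0,0,39]]]}}

```text
time: 4.7
tool_pos: [425.5, 89.0, 188.8]
tcp_rot: [180.0, 0.0, 37.1]
ft_force: [0.8, -0.0, -3.9]
finger_gap: 57.3
grip_force: 50.0
```

Call:
{"api": "play_rows", "payload": {"motion": [[[0,0,0,0,0,5],[0,0,0,0,0,7.5],[0,0,0,0,0,7.5],[0,0,0,0,0,7.5],[0,0,0,0,0,7.5]]]}}

```text
time: 5.2
tool_pos: [426.6, 90.4, 188.5]
tcp_rot: [180.0, -0.0, 30.1]
ft_force: [-0.6, 0.2, -3.9]
finger_gap: 57.1
grip_force: 50.0
```

```bash
python3 - <<'E'
from h import *
delta((496.6,-30.2,190),29.9)
st=sensors.sense(); s=optics.snapshot("wrist"); im=s["pixels"]; cv2.imwrite("pics/w2.png",im[:,:,::-1])
E
```

```text
t 5.2 pos [426.6  90.4 188.5] [180.   -0.   30.1] F [-0.6  0.2 -3.9] gap 57.1 50.0 -> shift [ 1.000e-02  1.395e+01 -1.500e-01] turn [ 0.  -0.   0.2]
```

View pics/w2.png

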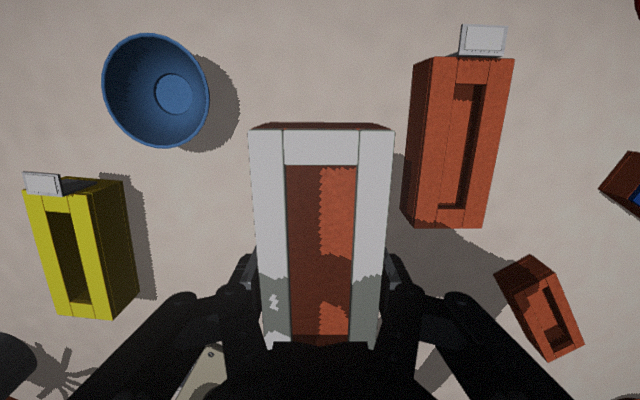

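The wrist view shows the held white trough with its front rim edge at row 129, columns 249–394. The base's top face is unobstructed, with corners near (430,58), (515,58), (485,228) and (415,225). I'll measure both from the edges.

```bash
python3 - <<'E'
from h import *
st=sensors.sense(); s=optics.snapshot("wrist"); im=s["pixels"]; R,t=cam(s,st); h=cv2.cvtColor(im,cv2.COLOR_RGB2HSV); H,S,V=[h[...,i].astype(int) for i in range(3)]
print("profile",V[140,400:450].tolist())
k=(((H<14)|(H>172))&(S>90)&(V>105)).astype(np.uint8); k[:,:398]=0;k[:,530:]=0;k[240:]=0; k=cv2.morphologyEx(k,cv2.MORPH_CLOSE,np.ones((5,5)))
c=max(cv2.findContours(k,0,1)[0],key=cv2.contourArea).reshape(-1,2)
print("base",rect(cast(s,R,t,c,60)), cv2.boxPoints(cv2.minAreaRect(np.float32(c))).round().tolist())
zr=st["tool_pos"][2]-14.6+48
w=((S<22)&(V>100)).astype(np.uint8); w[:,:235]=0; w[:,410:]=0; w[:118]=0; w[300:]=0
c=max(cv2.findContours(w,0,1)[0],key=cv2.contourArea).reshape(-1,2); P=cast(s,R,t,c,zr)
a=np.radians(st["tcp_rot"][2]); ux=np.array([np.cos(a),np.sin(a)]); uy=np.array([np.sin(a),-np.cos(a)])
q=(P-st["tool_pos"][:2])@np.c_[ux,uy]
f=q[(q[:,0]>q[:,0].max()-3)]; print("white front x",q[:,0].max().round(1),"median",np.median(f[:,0]).round(1),"y",f[:,1].min().round(1),f[:,1].max().round(1), "y near", [ (q[abs(q[:,0]-x)<4,1].min().round(1),q[abs(q[:,0]-x)<4,1].max().round(1)) for x in (65,45,25)])
E
```

```text
profile [167, 170, 171, 171, 169, 160, 78, 43, 65, 50, 57, 54, 56, 56, 56, 53, 54, 54, 61, 57, 53, 59, 66, 52, 106, 148, 156, 148, 152, 148, 149, 153, 157, 153, 150, 146, 147, 147, 151, 142, 137, 147, 148, 150, 150, 146, 148, 119, 148, 145]
base (array([530.1, -10.6]), array([169.8,  75.9]), 29.9) [[414.0, 224.0], [434.0, 50.0], [514.0, 59.0], [494.0, 233.0]]
white front x 73.4 median 73.3 y -28.7 28.9 y near [(np.float64(-29.0), np.float64(29.1)), (np.float64(-29.4), np.float64(29.1)), (np.float64(-35.6), np.float64(29.0))]
```

Call:
{"api": "play_rows", "payload": {"motion": [[[0,3,0,0,0,0.2],[0,6.5,0,0,0,0.2],[0,10,0,0,0,0.2],[0,12.8,0,0,0,0.2],[0,13.95,0,0,0,0.2]]]}}

```text
time: 5.8
tool_pos: [497.3, -32.5, 188.2]
tcp_rot: [180.0, 0.0, 29.7]
ft_force: [0.6, 0.4, -3.2]
finger_gap: 57.2
grip_force: 50.5
```

Call:
{"api": "play_rows", "payload": {"motion": [[[0,0,2,0,0,0],[0,0,5,0,0,0],[0,0,8,0,0,0],[0,0,9.5,0,0,0],[0,0,10,0,0,0]]]}}

```text
time: 6.3
tool_pos: [494.8, -29.8, 86.2]
tcp_rot: [-179.8, 0.2, 29.8]
ft_force: [0.2, 0.1, -3.7]
finger_gap: 57.4
grip_force: 50.3
```

Call:
{"api": "play_rows", "payload": {"motion": [[[0,0,0,0,0,0],[0,0,0,0,0,0],[0,0,0,0,0,0]]]}}

```text
time: 6.6
tool_pos: [497.8, -30.5, 90.1]
tcp_rot: [179.9, -0.1, 29.8]
ft_force: [0.6, -0.3, -2.9]
finger_gap: 57.5
grip_force: 50.4
```

```bash
python3 -c "
from h import *
delta((496.5,-29.9,74.6),29.9)
delta((496.5,-29.9,74.6),29.9)"
```

```text
t 6.6 pos [497.8 -30.5  90.1] [ 1.799e+02 -1.000e-01  2.980e+01] F [ 0.6 -0.3 -2.9] gap 57.5 50.4 -> shift [-0.08 -0.12  1.55] turn [ 0.1 -0.1 -0.1]
t 6.6 pos [497.8 -30.5  90.1] [ 1.799e+02 -1.000e-01  2.980e+01] F [ 0.6 -0.3 -2.9] gap 57.5 50.4 -> shift [-0.08 -0.12  1.55] turn [ 0.1 -0.1 -0.1]
```

Call:
{"api": "play_rows", "payload": {"motion": [[[-0.05,-0.07,0.4,0,0,0],[-0.05,-0.07,0.8,0,0,0],[-0.05,-0.07,1.1,0,0,0],[-0.05,-0.07,1.25,0,0,0],[-0.05,-0.07,1.25,0,0,0]]]}}

```text
time: 7.1
tool_pos: [495.3, -30.0, 75.3]
tcp_rot: [-180.0, 0.0, 29.8]
ft_force: [0.0, 0.2, -3.6]
finger_gap: 57.4
grip_force: 50.4
```

Call:
{"api": "play_rows", "payload": {"motion": [[[0,0,0.05,0,0,0],[0,0,0.1,0,0,0],[0,0,0.15,0,0,0],[0,0,0.15,0,0,0]]]}}

```text
time: 7.5
tool_pos: [495.8, -30.1, 74.6]
tcp_rot: [180.0, -0.0, 29.8]
ft_force: [-1.5, -0.2, -0.9]
finger_gap: 57.0
grip_force: 50.6
```

```bash
python3 -c "
from h import *
delta((496.5,-29.9,74.6),29.9)"
```

```text
t 7.5 pos [495.8 -30.1  74.6] [180.   -0.   29.8] F [-1.5 -0.2 -0.9] gap 57.0 50.6 -> shift [ 0.07  0.02 -0.  ] turn [ 0.  -0.  -0.1]
```

Call:
{"api": "play_rows", "payload": {"motion": [[[0,0,0.05,0,0,0],[0,0,0.08,0,0,0],[0,0,0.08,0,0,0]]]}}

```text
time: 7.8
tool_pos: [495.8, -30.1, 74.5]
tcp_rot: [180.0, -0.0, 29.8]
ft_force: [-6.3, -0.0, 8.9]
finger_gap: 57.4
grip_force: 52.0
```

Call:
{"api": "play_rows", "payload": {"motion": [[[0,0,-0.04,0,0,0],[0,0,-0.04,0,0,0],[0,0,-0.04,0,0,0],[0,0,-0.04,0,0,0],[0,0,-0.04,0,0,0]]], "jaw": 1}}

```text
time: 8.3
tool_pos: [495.7, -30.1, 73.8]
tcp_rot: [-180.0, 0.0, 29.8]
ft_force: [-1.2, 0.8, 0.2]
finger_gap: 85.3
grip_force: 0.0
```

Call:
{"api": "play_rows", "payload": {"motion": [[[0,0,0,0,0,0],[0,0,-0.5,0,0,0],[0,0,-1.5,0,0,0],[0,0,-3.5,0,0,0],[0,0,-6.5,0,0,0]]]}}

```text
time: 8.8
tool_pos: [494.5, -29.9, 138.8]
tcp_rot: [-179.9, 0.1, 29.8]
ft_force: [0.4, 0.2, 0.5]
finger_gap: 85.5
grip_force: 0.0
```

Call:
{"api": "play_rows", "payload": {"motion": [[[0,0,-4,0,0,0],[0,0,-8,0,0,0],[0,0,-11,0,0,0],[0,0,-11,0,0,0],[0,0,-11,0,0,0]]]}}

```text
time: 9.3
tool_pos: [496.3, -30.2, 250.6]
tcp_rot: [179.9, -0.1, 29.8]
ft_force: [-1.1, 0.4, -0.7]
finger_gap: 85.2
grip_force: 0.0
```

```bash
python3 - <<'E'
from h import *
delta((626.7,-305.6,200),92.4)
st=sensors.sense(); s=optics.snapshot("wrist"); im=s["pixels"]; R,t=cam(s,st); h=cv2.cvtColor(im,cv2.COLOR_RGB2HSV); H,S,V=[h[...,i].astype(int) for i in range(3)]
k=((S<14)&(V>110)).astype(np.uint8); k=cv2.morphologyEx(k,cv2.MORPH_OPEN,np.ones((3,3)))
for c in sorted(cv2.findContours(k,0,1)[0],key=cv2.contourArea)[-3:]: print(cv2.contourArea(c),c.reshape(-1,2).min(0),c.reshape(-1,2).max(0),rect(cast(s,R,t,c,108)))
cv2.imwrite("pics/w3.png",im[:,:,::-1])
E
```

```text
t 9.3 pos [496.3 -30.2 250.6] [ 1.799e+02 -1.000e-01  2.980e+01] F [-1.1  0.4 -0.7] gap 85.2 0.0 -> shift [-2.38 30.37  5.11] turn [  0.2  -0.1 -62.6]
798.5 [301  38] [338  62] (array([609.4,  34.7]), array([34.8, 20.5]), -60.2)
1448.0 [306 115] [348 216] (array([515. , -27.5]), array([108.6,  42. ]), 29.4)
1598.0 [292 115] [329 247] (array([489.7, -22.9]), array([147.7,  40.7]), 29.7)
```

View pics/w3.png

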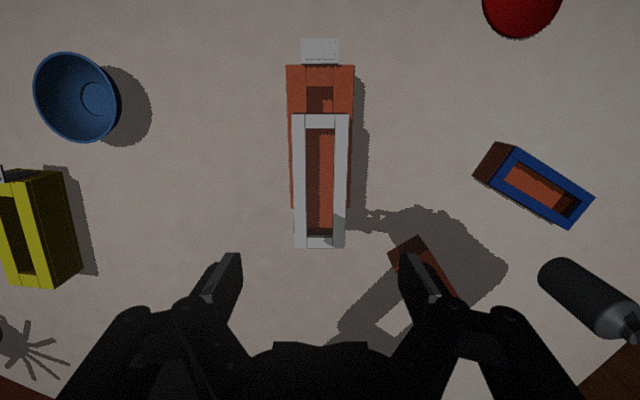

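White now sits on the base, with its rim from row 115 to 248 and centred on the base's width, shifted away from the tag at (320,50). I'll check its pose numerically while I'm still here.

```bash
python3 - <<'E'
from h import *
st=sensors.sense(); s=optics.snapshot("wrist"); im=s["pixels"]; R,t=cam(s,st); h=cv2.cvtColor(im,cv2.COLOR_RGB2HSV); H,S,V=[h[...,i].astype(int) for i in range(3)]
k=((S<16)&(V>95)).astype(np.uint8); k[:105]=0; k[255:]=0; k[:,:285]=0; k[:,356:]=0; k=cv2.morphologyEx(k,cv2.MORPH_OPEN,np.ones((3,3)))
p=cv2.findNonZero(k).reshape(-1,2)
W=rect(cast(s,R,t,p,108)); print("white",W)
a=np.radians(29.9); u=np.array([np.cos(a),np.sin(a)]); v=np.array([u[1],-u[0]])
k=(((H<14)|(H>172))&(S>90)&(V>105)).astype(np.uint8); k[112:]=0; k[:,:275]=0; k[:,365:]=0
c=max(cv2.findContours(k,0,1)[0],key=cv2.contourArea).reshape(-1,2); B=cast(s,R,t,c,60)
e=(B@u).max(); m=(B@v); print("base end u",e.round(1),"v range",m.min().round(1),m.max().round(1),"white u,v",(W[0]@u).round(1),(W[0]@v).round(1),"-> lengthwise shift",(e-85-W[0]@u).round(1),"lat",(W[0]@v-(m.min()+m.max())/2).round(1))
b=((H>105)&(H<125)&(S>110)).astype(np.uint8); b[:,:460]=0
c=max(cv2.findContours(b,0,1)[0],key=cv2.contourArea); print("blue",rect(cast(s,R,t,c,48)))
E
```

```text
white (array([494.6, -30.7]), array([149.7,  57.2]), 28.8)
base end u 538.4 v range 235.9 257.5 white u,v 413.5 273.2 -> lengthwise shift 39.9 lat 26.5
blue (array([ 623.7, -304.2]), array([153.6,  57.9]), -87.6)
```

White is placed with a lengthwise shift of 39.9 mm and lateral error under 1 mm. Now the blue trough.

Call:
{"api": "play_rows", "payload": {"motion": [[[-0.3,3,0,0,0,0],[-0.6,7,0,0,0,0],[-1,11,0,0,0,0],[-1.4,15,0,0,0,0],[-1.8,19,0,0,0,0]]]}}

```text
time: 9.9
tool_pos: [574.1, -205.0, 246.8]
tcp_rot: [-179.9, 0.1, 29.8]
ft_force: [1.0, -0.3, -0.2]
finger_gap: 85.3
grip_force: 0.0
```

Call:
{"api": "play_rows", "payload": {"motion": [[[-0.3,4,1,0,0,-8],[-0.6,7.5,2,0,0,-16],[-0.6,10,4,0,0,-24],[-0.6,11.2,5,0,0,-32],[-0.6,11.2,6,0,0,-40]]]}}

```text
time: 10.4
tool_pos: [623.8, -305.3, 185.0]
tcp_rot: [-179.7, -0.0, 70.0]
ft_force: [-0.3, 0.1, -0.5]
finger_gap: 85.4
grip_force: 0.0
```

Call:
{"api": "play_rows", "payload": {"motion": [[[0,0,0,0,0,-8],[0,0,0,0,0,-16],[0,0,0,0,0,-22.6],[0,0,0,0,0,-22.6],[0,0,0,0,0,-22.6]]]}}

```text
time: 10.9
tool_pos: [624.2, -303.7, 187.4]
tcp_rot: [-179.9, -0.1, 92.2]
ft_force: [-1.0, -0.2, -0.4]
finger_gap: 85.7
grip_force: 0.0
```

```bash
python3 - <<'E'
from h import *
st=sensors.sense(); s=optics.snapshot("wrist"); im=s["pixels"]; R,t=cam(s,st); h=cv2.cvtColor(im,cv2.COLOR_RGB2HSV); H,S,V=[h[...,i].astype(int) for i in range(3)]
b=((H>105)&(H<125)&(S>110)).astype(np.uint8); b[:,:250]=0; b[:,390:]=0
for c in sorted(cv2.findContours(b,0,1)[0],key=cv2.contourArea)[-2:]:
    B=rect(cast(s,R,t,c,48)); print("blue",B,cv2.boundingRect(c))
delta((*B[0],12),B[2]+180)
cv2.imwrite("pics/w4.png",im[:,:,::-1])
E
```

```text
blue (array([ 589.5, -601.3]), array([5.2, 3.5]), 55.9) (287, 381, 4, 3)
blue (array([ 624.6, -305.8]), array([148.9,  56.8]), -87.7) (293, 115, 58, 135)
t 10.95 pos [ 624.4 -303.8  187.8] [-1.799e+02 -1.000e-01  9.220e+01] F [0.6 0.9 0.1] gap 85.4 0.0 -> shift [-0.22  0.04 17.58] turn [-0.1 -0.1 -0.1]
```

View pics/w4.png

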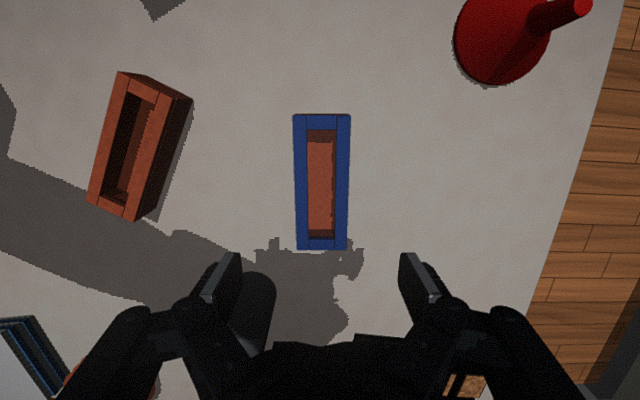

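The wrist view shows the blue trough at (322,182), centred between the fingers, 149×57 mm as expected. The bottle at (258,310) is clear of the descent.

Call:
{"api": "play_rows", "payload": {"motion": [[[-0.2,0.04,3.5,0,0,0],[-0.2,0.04,7.0,0,0,0],[-0.2,0.04,10.5,0,0,0],[-0.2,0.04,13.5,0,0,0],[-0.2,0.04,15.2,0,0,0]]]}}

```text
time: 11.45
tool_pos: [623.4, -304.9, 33.0]
tcp_rot: [-179.8, -0.2, 92.3]
ft_force: [-0.1, 0.9, -0.7]
finger_gap: 85.4
grip_force: 0.0
```

Call:
{"api": "play_rows", "payload": {"motion": [[[0,0,0.9,0,0,0],[0,0,1.6,0,0,0],[0,0,2.2,0,0,0],[0,0,2.2,0,0,0]]]}}

```text
time: 11.85
tool_pos: [625.7, -306.2, 15.3]
tcp_rot: [180.0, 0.0, 92.4]
ft_force: [-0.9, -0.1, 0.4]
finger_gap: 85.7
grip_force: 0.0
```

Call:
{"api": "play_rows", "payload": {"motion": [[[0,0,0,0,0,0],[0,0,0,0,0,0],[0,0,0,0,0,0],[0,0,0,0,0,0],[0,0,0,0,0,0]]], "jaw": 0, "squeeze": 45}}

```text
time: 12.35
tool_pos: [626.1, -306.5, 16.3]
tcp_rot: [179.9, 0.1, 92.4]
ft_force: [-1.1, 0.5, 6.3]
finger_gap: 57.0
grip_force: 51.1
```

Call:
{"api": "play_rows", "payload": {"motion": [[[0,0,0,0,0,0],[0,0,0,0,0,0],[0,0,0,0,0,0]]]}}

```text
time: 12.65
tool_pos: [626.1, -306.5, 16.3]
tcp_rot: [179.9, 0.1, 92.4]
ft_force: [-1.4, 0.1, 5.4]
finger_gap: 57.5
grip_force: 51.1
```

Call:
{"api": "play_rows", "payload": {"motion": [[[0,0,-0.5,0,0,0],[0,0,-2,0,0,0],[0,0,-5,0,0,0],[0,0,-9,0,0,0],[0,0,-13,0,0,0]]]}}

```text
time: 13.15
tool_pos: [624.6, -305.5, 145.9]
tcp_rot: [-179.9, -0.1, 92.4]
ft_force: [0.3, -0.2, -4.0]
finger_gap: 57.6
grip_force: 50.0
```

Call:
{"api": "play_rows", "payload": {"motion": [[[0,0,-4,0,0,0],[1,-0.3,-7.5,0,0,0],[4,-1.1,-10,0,0,0],[8,-2.2,-10.4,0,0,0],[12,-3.3,-10.4,0,0,0]]]}}

```text
time: 13.65
tool_pos: [587.5, -186.9, 251.7]
tcp_rot: [179.8, 0.1, 92.3]
ft_force: [1.1, 1.3, -4.3]
finger_gap: 57.2
grip_force: 50.2
```

Call:
{"api": "play_rows", "payload": {"motion": [[[4,-1.1,0,0,0,7],[8,-2.2,0,0,0,15],[12,-3.3,0,0,0,23],[15.5,-4.4,0,0,0,31],[18,-5.05,0,0,0,39]]]}}

```text
time: 14.15
tool_pos: [528.1, -7.5, 249.6]
tcp_rot: [-180.0, -0.0, 53.1]
ft_force: [1.3, 0.1, -4.0]
finger_gap: 57.4
grip_force: 50.1
```

Call:
{"api": "play_rows", "payload": {"motion": [[[0,0,0,0,0,8],[0,0,0,0,0,16],[0,0,0,0,0,23.5],[0,0,0,0,0,23.5],[0,0,0,0,0,23.5]]]}}

```text
time: 14.65
tool_pos: [529.2, -9.8, 249.3]
tcp_rot: [180.0, -0.0, 30.1]
ft_force: [-0.5, 0.2, -4.2]
finger_gap: 57.3
grip_force: 50.2
```

```bash
python3 - <<'E'
from h import *
delta((530.1,-10.6,134.3),29.9)
st=sensors.sense(); s=optics.snapshot("wrist"); im=s["pixels"]; R,t=cam(s,st); h=cv2.cvtColor(im,cv2.COLOR_RGB2HSV); H,S,V=[h[...,i].astype(int) for i in range(3)]
b=((H>105)&(H<125)&(S>110)).astype(np.uint8); b[:,:235]=0; b[:,410:]=0; b[:110]=0; b[300:]=0
c=max(cv2.findContours(b,0,1)[0],key=cv2.contourArea).reshape(-1,2); print(c.min(0),c.max(0))
P=cast(s,R,t,c,st["tool_pos"][2]-16.3+48)
a=np.radians(st["tcp_rot"][2]); q=(P-st["tool_pos"][:2])@np.array([[np.cos(a),np.sin(a)],[np.sin(a),-np.cos(a)]])
f=q[q[:,0]>q[:,0].max()-3]; print("front x",q[:,0].max().round(1),np.median(f[:,0]).round(1),"y",f[:,1].min().round(1),f[:,1].max().round(1))
E
```

```text
t 14.65 pos [529.2  -9.8 249.3] [180.   -0.   30.1] F [-0.5  0.2 -4.2] gap 57.3 50.2 -> shift [ 0.03  0.11 11.5 ] turn [ 0.  -0.   0.2]
[248 126] [392 299]
front x 74.8 74.7 y -28.7 28.4
```

Call:
{"api": "play_rows", "payload": {"motion": [[[0,0.1,2,0,0,0.2],[0,0.1,5,0,0,0.2],[0,0.1,8.5,0,0,0.2],[0,0.1,10.5,0,0,0.2],[0,0.1,11.2,0,0,0.2]]]}}

```text
time: 15.2
tool_pos: [527.8, -10.5, 133.9]
tcp_rot: [-179.8, 0.2, 29.8]
ft_force: [-0.6, -0.7, -3.8]
finger_gap: 57.4
grip_force: 50.1
```

Call:
{"api": "play_rows", "payload": {"motion": [[[0,0,0,0,0,0],[0,0,0,0,0,0],[0,0,0,0,0,0],[0,0,0,0,0,0]]]}}

```text
time: 15.6
tool_pos: [531.0, -10.8, 138.5]
tcp_rot: [179.9, -0.1, 29.7]
ft_force: [-0.3, 0.2, -4.5]
finger_gap: 57.4
grip_force: 50.1
```

```bash
python3 -c "
from h import *
delta((530.1,-10.6,124.3),29.9)"
```

```text
t 15.6 pos [531.  -10.8 138.5] [ 1.799e+02 -1.000e-01  2.970e+01] F [-0.3  0.2 -4.5] gap 57.4 50.1 -> shift [-0.07 -0.06  1.42] turn [ 0.1 -0.1 -0.2]
```

Call:
{"api": "play_rows", "payload": {"motion": [[[-0.04,-0.03,0.4,0,0,0],[-0.04,-0.03,0.8,0,0,0],[-0.04,-0.03,1.05,0,0,0],[-0.04,-0.03,1.15,0,0,0],[-0.04,-0.03,1.15,0,0,0]]]}}

```text
time: 16.1
tool_pos: [529.2, -10.5, 125.0]
tcp_rot: [-180.0, 0.0, 29.7]
ft_force: [0.2, 0.9, -4.3]
finger_gap: 57.5
grip_force: 50.2
```

Call:
{"api": "play_rows", "payload": {"motion": [[[0,0,0.05,0,0,0],[0,0,0.1,0,0,0],[0,0,0.15,0,0,0],[0,0,0.15,0,0,0],[0,0,0.15,0,0,0]]]}}

```text
time: 16.6
tool_pos: [529.6, -10.6, 124.3]
tcp_rot: [180.0, -0.0, 29.7]
ft_force: [-1.8, 0.4, -0.5]
finger_gap: 57.4
grip_force: 50.6
```

Call:
{"api": "play_rows", "payload": {"motion": [[[0,0,0.03,0,0,0],[0,0,0.05,0,0,0],[0,0,0.05,0,0,0]]]}}

```text
time: 16.9
tool_pos: [529.6, -10.6, 124.2]
tcp_rot: [180.0, -0.0, 29.7]
ft_force: [-3.9, 0.9, 5.2]
finger_gap: 57.6
grip_force: 51.6
```

Call:
{"api": "play_rows", "payload": {"motion": [[[0,0,-0.02,0,0,0],[0,0,-0.02,0,0,0],[0,0,-0.02,0,0,0],[0,0,-0.02,0,0,0],[0,0,-0.02,0,0,0]]], "jaw": 1}}

```text
time: 17.4
tool_pos: [529.5, -10.6, 123.5]
tcp_rot: [-180.0, -0.0, 29.7]
ft_force: [-0.2, -0.3, 0.4]
finger_gap: 85.6
grip_force: 0.0
```

Call:
{"api": "play_rows", "payload": {"motion": [[[0,0,0,0,0,0],[0,0,-0.5,0,0,0],[0,0,-1.5,0,0,0],[0,0,-3.5,0,0,0],[0,0,-6.5,0,0,0]]]}}

```text
time: 17.9
tool_pos: [528.4, -10.5, 188.4]
tcp_rot: [-179.9, 0.1, 29.7]
ft_force: [0.4, 0.5, 0.1]
finger_gap: 85.6
grip_force: 0.0
```

Call:
{"api": "play_rows", "payload": {"motion": [[[0,0,-4,0,0,0],[0,0,-8,0,0,0],[0,0,-11,0,0,0],[0,0,-11,0,0,0],[0,0,-11,0,0,0]]]}}

```text
time: 18.4
tool_pos: [530.0, -10.7, 300.3]
tcp_rot: [179.9, -0.1, 29.7]
ft_force: [-0.9, 0.1, 0.4]
finger_gap: 85.2
grip_force: 0.0
```

```bash
python3 - <<'E'
from h import *
st=sensors.sense(); s=optics.snapshot("wrist"); im=s["pixels"]; R,t=cam(s,st); h=cv2.cvtColor(im,cv2.COLOR_RGB2HSV); H,S,V=[h[...,i].astype(int) for i in range(3)]
b=((H>105)&(H<125)&(S>110)).astype(np.uint8); b[:,:250]=0; b[:,390:]=0
c=max(cv2.findContours(b,0,1)[0],key=cv2.contourArea); print("blue",rect(cast(s,R,t,c,156)))
q=optics.snapshot("scene")["pixels"][100:300,180:480]
cv2.imwrite("pics/fin.png",np.hstack([cv2.resize(im,(480,300)),cv2.resize(q,None,fx=1.06,fy=1.5)])[:,:,::-1])
E
```

```text
blue (array([530. , -10.4]), array([148.9,  57.2]), 29.6)
```

View pics/fin.png

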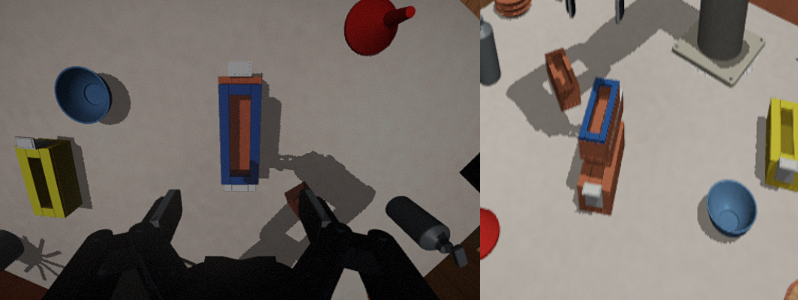

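The final view shows blue at (240,135) straight above the base, measured at (530.0, −10.4) against the base's (530.1, −10.6). White's far end shows beyond it at (240,188), and the spare hasn't moved. The gripper is clear, so I'll hand in.

```bash
python3 -c "
from bench import job
print(job.hand_in())"
```

```text
the job is handed in; nothing more can be done
None
```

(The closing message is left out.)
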